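# Fit the missing roller in the bench conveyor

## Task

Of the two loose grey rollers lying on the bench, take the long one and lay it in the empty middle seat of the little conveyor, parallel to the other rollers, with both axle ends resting down in their V brackets. Lower it in rather than dropping it, let go, and leave the short roller where it lies: both roll away at a nudge.

Things in the scene. Friction and masses are not known exactly. Their poses are not given: they have to be found in the camera images.
- roller_center (a point): Centre of the long loose roller lying on the bench, 16 mm above the surface. Grey plastic drum, 32 mm diameter, 90 mm long; bare steel axle, 12 mm diameter, standing out 30 mm at each end (150 mm overall). About 0.2 kg. x runs along the axle, either way round; y and z turn as it rolls. Rolls freely sideways.
- short_center (a point): Centre of the short loose roller, a bystander: same 32 mm drum but 50 mm long, 80 mm over its axle ends, too short to span the conveyor. x runs along its axle. Rolls freely too.
- seat (a point): Centre of a roller seated in the conveyor's empty middle place, 63.5 mm above the bench. y: axle direction, x: conveyor's run, z: up. Two 90-degree steel V brackets, 57 to 63 mm off along +y and -y, hold the axle: bottom 8.5 mm below, tops 17 mm above this point, mouth 50 mm along x. End play 12 mm each way. Fixed like rollers 85 mm off at +x and -x; 20 mm free under the drum.

How it is judged:
At the end, for the whole second after the job is handed in: The long roller rests in the middle seat: its centre within 10 mm of the seat point along the conveyor, 16 mm along the axle and 6 mm in height, its axle within 10 degrees of the seat's axle direction, at rest and let go; the short roller is within 30 mm of where it lay (x of roller_center in the frame of seat between -0.01 and 0.01 m and y of roller_center in the frame of seat between -0.016 and 0.016 m and z of roller_center in the frame of seat between -0.006 and 0.006 m and angle between the x axis of roller_center and the y axis of seat, either way round below 0.17 rad and linear speed of roller below 0.02 m/s and distance of short_center from where it was at the start of the episode below 0.03 m); the robot touches nothing.
It fails at once if the long roller is dropped or flung: moving faster than 0.7 m/s (a fall of about 25 mm) with no finger touching it (contact force between roller and the fingers below 0.1 N and linear speed of roller above 0.7 m/s).
It fails at once if the short roller is moved by more than 30 mm (distance of short_center from where it was at the start of the episode above 0.03 m).
It also fails if it takes over 38 s, if anything falls off the work surface, if the arm or the gripper's body presses on something with over 40 N, if the wrist force passes 120 N, or if a joint passes its speed limit or range.

## Robot

A 7-joint arm with a two-finger parallel gripper is mounted at the origin on the work surface. World frame = base frame: x ahead of the robot, y to its left, z up, the work surface at z = 0. Lengths are in m, angles in rad, forces in N, time in s.
With the tool pointing down it reaches from about 0.425 to 0.925 m from the base axis. Payload 6.8 kg.
Tool frame: the origin (TCP) lies at the very end of the fingers, on their centre line; the grasp point (between the pads) lies r.grasp_offset behind it (r.grasp_offset is the distance from the TCP to the grasp point, in m); z points along the fingers, y is the line along which they close (so a half turn about z gives the same grasp; the last joint's range is limited). The gripper opens to 88 mm and grips with 3 to 60 N. Pads are 20 mm wide; open, the fingers measure 115 mm over their backs; the gripper's body (75 mm by 178 mm) begins 61 mm behind the grasp point.
Start: joints at [1.004, 0.477, 0.022, 1.555, -0.011, 1.109, -0.083], TCP at [0.299, -0.605, 0.223] pointing down, gripper open.
Joint ranges: [-2.96, 2.96], [-0.34, 2.1], [-1.41, 1.46], [0.24, 2.44], [-1.37, 4.51], [0.17, 1.92], [-2.96, 2.96]. Speed limits (rad/s): [2.39, 2.39, 3.14, 3.14, 3.14, 3.14, 3.14].

## Interface

Orientations are given as a unit quaternion [x, y, z, w].
In Python, from bench import r gives the robot as it stands.
- The arm moves only by the tool step_arm, never from a script. Its arguments are lists of equal length, an entry for each row: "translation": the shift along the tool's x, y, z in cm, a list of three; "yaw": the turn about the tool's z in rad. In form: {"translation": [[dx, dy, dz], ...], "yaw": [yaw, ...]}. A call has 1 to 20 rows; each row shifts and turns the commanded pose from where the row before left it, along the tool's axes as they then stand; what a row does not reach is not made up. A row lasts 1/8 s, in which the tool goes at most 62.5 mm and 10.7 degrees, less where a joint would pass 70% of its speed; a pose out of reach is approached as far as the arm can. A call with a gripper value outside its range is refused whole. "claw" is the closure, from 0 (fully open) to 1 (shut), set as the call begins (left out, the last holds). The fingers move at their own pace and stop on an object; the grip force is fixed at half the most. Time passes only in rows, so rows that do not move let the fingers close. It gives the time, the measured TCP pose, the force, the opening and the grip force at its end, in the units of the state.
- r.state(): the state, without advancing time (a new reading comes with each control period).
- r.camera(name): name is "scene" or "top" or "wrist"; returns (picture, depth): 400x640x3 uint8, blue, green, red; 400x640 float32, m along the optical axis (not along the pixel's ray), 0 where there is no reading.
- r.camera_info(name): a dict with "K" (3x3 intrinsics, pixels), "eye" and "orientation" of the camera in the world; the wrist camera has in their place "T_tool_cam" (4x4, takes a point from camera to tool coordinates, whose origin is the TCP and whose axes are the flange's). Camera axes: x right, y up, looking along -z (the intrinsics and any distortion apply to the point x, -y, -z); pixel columns grow to the right and rows downward; lengths in m; the calibration is good to about 2 mm. A picture is of the moment at which its call begins: read the wrist's pose just before it. camera_info takes no time and is no camera call.
- r.job_done(): hands the job in; it is judged then, once.
Trained networks look in the newest picture that a camera, given by its name, has taken for a name from the list of things; names that differ only in an ending like _2 or _b are one class to them, and where a whole thing is asked for, a point or a joint stands for the part that bears it (a point fixed in the world has none). Each returns a list of dicts, best first, with "confidence" (0 to 1); they miss things now and then, are a little off and sometimes report something else, mostly with a low value. They report only what shows in the picture. A call takes as long as a camera call.
- r.find_in(camera, query): "point" ([x, y, z] in m, in world coordinates, good to about 4 mm: the middle of the surface that is visible of it).
The state is a dict: "time": time; "qpos": joint angles; "joint_velocities": joint speeds; "tau": joint torques, N m; "tcp_pos": TCP position; "orientation": TCP orientation; "force": force on the tool from outside, world axes, zero at the start; "ft_torque": the same for the moment, N m; "opening": finger opening in m; "grip_force": force on a finger pad.
Only numpy, scipy, OpenCV 4.12 (cv2) and the standard library are available. Lean on these libraries where they do the work, as an engineer would, in place of code of your own. Each camera call takes 0.05 s, during which the arm holds its last target. There are 200 camera calls.

## Working session

There is one attempt and no reset: what is moved stays moved. The work goes in short steps, Python scripts to look and compute and a tool call to move; the robot and the scene stay as the last step left them, time stands still between calls to the robot, and variables do not carry over. Pictures are saved under pics/ and viewed, at most 10 in all, crops included, and the job is handed in when it is done.

Besides the shell and the picture viewer there is one more tool, called as name(argument=value, ...), one argument or row to a line, values as JSON. step_arm: Moves the arm, as the interface text tells. Its arguments: {"type":"object","properties":{"translation":{"type":"array","items":{"type":"array","items":{"type":"number"}}},"yaw":{"type":"array","items":{"type":"number"}},"claw":{"type":"number"}},"required":["translation","yaw"]}

```bash
mkdir -p pics
cat > h.py <<'E'
import numpy as np, cv2
from scipy.spatial.transform import Rotation as R
from bench import r
def cloud(name):
    s=r.state(); img,d=r.camera(name); ci=r.camera_info(name); K=np.array(ci["K"])
    v,u=np.mgrid[0:400,0:640]
    p=np.stack([(u-K[0,2])/K[0,0]*d,-(v-K[1,2])/K[1,1]*d,-d],-1)
    if "eye" in ci: Rm=R.from_quat(ci["orientation"]).as_matrix(); t=np.array(ci["eye"])
    else:
        T=np.array(ci["T_tool_cam"]); W=R.from_quat(s["orientation"]).as_matrix()
        Rm=W@T[:3,:3]; t=W@T[:3,3]+s["tcp_pos"]
    return img,d,p@Rm.T+t
E
python3 - <<'E'
from h import *
for c in ["top","scene"]:
    img,d,P=cloud(c); cv2.imwrite(f"pics/{c}0.png",img); np.save(f"{c}0.npy",P)
    for q in ["roller_center","short_center","seat"]: print(c,q,r.find_in(c,q)[:3])
    print(r.camera_info(c))
print(r.state(), r.grasp_offset)
E
```

```text
top roller_center [{'point': [0.5121, -0.3068, 0.0256], 'confidence': 0.58}]
top short_center [{'point': [0.5038, -0.1357, 0.0258], 'confidence': 0.81}]
top seat [{'point': [0.6155, 0.2448, 0.047], 'confidence': 0.95}, {'point': [0.5018, -0.1361, 0.0266], 'confidence': 0.17}]
{'K': array([[520.53171925,   0.        , 317.72941892],
       [  0.        , 520.53171925, 182.43311299],
       [  0.        ,   0.        ,   1.        ]]), 'eye': array([ 0.44692976, -0.05354527,  1.04072202]), 'orientation': array([-0.03796412,  0.01350376,  0.71500703, -0.6979551 ])}
scene roller_center [{'point': [0.5115, -0.3182, 0.0289], 'confidence': 0.66}]
scene short_center [{'point': [0.5082, -0.1504, 0.0268], 'confidence': 0.69}]
scene seat [{'point': [0.6152, 0.211, 0.0423], 'confidence': 0.72}]
{'K': array([[407.76620607,   0.        , 316.83597625],
       [  0.        , 407.76620607, 200.11286229],
       [  0.        ,   0.        ,   1.        ]]), 'eye': array([ 0.8030607 , -0.56227578,  0.79180433]), 'orientation': array([0.33887043, 0.08199457, 0.231468  , 0.9082215 ])}
{'time': 0.4, 'qpos': array([ 1.00390599,  0.4771239 ,  0.02240185,  1.55555733, -0.01149572,
        1.10926242, -0.08312601]), 'joint_velocities': array([ 0.00019026, -0.00166905,  0.00054735, -0.00194683,  0.00043163,
       -0.00030079,  0.00126487]), 'tau': array([-2.34866056e-03, -5.82058096e+01,  1.53066583e+00, -2.72532231e+01,
       -5.43275150e-02,  1.21902052e-02,  8.56513725e-05]), 'tcp_pos': array([ 0.29890145, -0.60514164,  0.22251425]), 'orientation': array([ 9.73809611e-01,  2.27364971e-01, -3.18372783e-05, -1.06524714e-04]), 'force': array([-0.85173513, -0.9239162 , -0.48648543]), 'ft_torque': array([-0.01295137, -0.04084482, -0.05857683]), 'grip_force': 0.0, 'opening': 0.08781527398835327} 0.0187
```

View pics/top0.png

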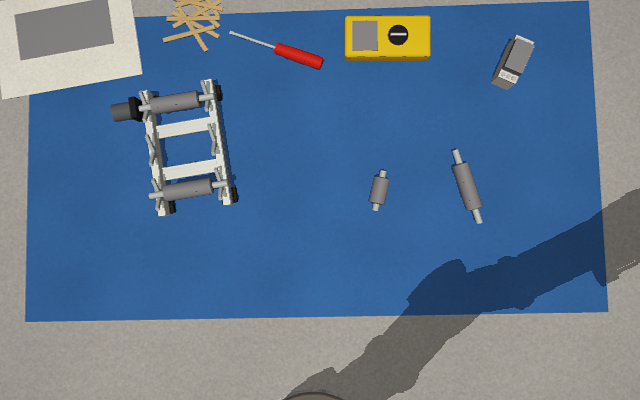

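View pics/scene0.png

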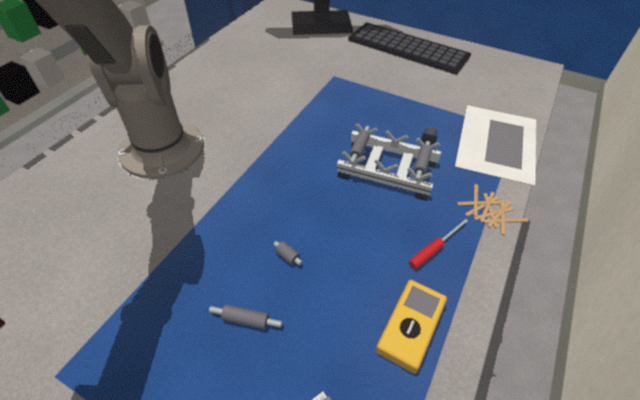

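The top view shows the long roller at about px (467,186), the short one at (379,190), and the conveyor's fixed rollers at (175,102) and (187,190), so the empty seat is near (183,147). Next I fit these from the depth.

Run:
```python
from h import *
P=np.load("top0.npy")
def fit(c,rad,lo,hi):
    v,u=np.mgrid[0:400,0:640]; m=(np.hypot(u-c[0],v-c[1])<rad)&(P[...,2]>lo)&(P[...,2]<hi)
    pts=P[m][:,:2].astype(np.float32)
    (cx,cy),(w,h),a=cv2.minAreaRect(pts)
    e=np.linalg.svd(pts-pts.mean(0),full_matrices=False)[2][0]
    print(c,len(pts),"mean",pts.mean(0).round(4),"rect",round(cx,4),round(cy,4),round(w,4),round(h,4),"axis deg",np.degrees(np.arctan2(e[1],e[0])).round(2),"ztop",np.percentile(P[m][:,2],[50,95]).round(4))
fit((467,186),48,.010,.05); fit((379,190),28,.010,.05)
fit((175,102),22,.066,.09); fit((187,190),22,.066,.09)
b=P[250:280,300:330,2]; print("bench z",np.median(b[b!=0]))
```

```text
(467, 186) 988 mean [ 0.5068 -0.3074] rect 0.5076 -0.3099 0.1499 0.0326 axis deg -163.89 ztop [0.0271 0.0332]
(379, 190) 518 mean [ 0.503  -0.1373] rect 0.5035 -0.1381 0.0313 0.08 axis deg 166.58 ztop [0.0279 0.033 ]
(175, 102) 680 mean [0.6785 0.2469] rect 0.6808 0.2469 0.0322 0.0838 axis deg 98.83 ztop [0.0766 0.0811]
(187, 190) 697 mean [0.5115 0.2246] rect 0.5127 0.2243 0.0313 0.0827 axis deg 98.3 ztop [0.0767 0.0809]
bench z 0.0005858528012373521
```

```bash
cat >> h.py <<'E'
def go(xyz,ax=None):
    s=r.state(); W=R.from_quat(s["orientation"]); a=W.as_matrix()[:2,0]; a=np.degrees(np.arctan2(a[1],a[0]))
    print("t",round(s["time"],2),"tcp",s["tcp_pos"].round(4),"toolx deg",a.round(2),"tool delta cm",(W.inv().apply(np.array(xyz)-s["tcp_pos"])*100).round(2),"yaw",None if ax is None else np.radians(-((ax-a+90)%180-90)).round(3),"open",round(s["opening"],4),"F",s["force"].round(1))
E
python3 -c "
from h import *
go([.508,-.309,.18],16.1)"
```

```text
t 0.4 tcp [ 0.2989 -0.6051  0.2225] toolx deg 26.28 tool delta cm [ 31.86 -17.29   4.25] yaw 0.178 open 0.0878 F [-0.9 -0.9 -0.5]
```

Translate first, then yaw, so that the tool axes stay as they are during the shift.

step_arm(
  translation=[
    [1.5, -0.8, 0],
    [3, -1.6, 0.5],
    [4, -2.2, 0.6],
    [4, -2.2, 0.6],
    [4, -2.2, 0.6],
    [4, -2.2, 0.6],
    [4, -2.2, 0.6],
    [3.9, -2.1, 0.5],
    [2.5, -1.3, 0.2],
    [1, -0.5, 0],
    [0, 0, 0],
    [0, 0, 0],
    [0, 0, 0],
  ],
  yaw=[0, 0, 0, 0, 0, 0, 0, 0, 0, 0, 0.09, 0.088, 0],
)

```text
time: 2.02
tcp_pos: [0.5079, -0.3094, 0.1809]
orientation: [0.99, 0.14, -0.0, 0.0]
force: [-0.8, 0.7, -1.1]
opening: 0.0879
grip_force: 0.0
```

Run:
```python
from h import *
go([.508,-.309,.18],16.1)
img,d,P=cloud("wrist"); cv2.imwrite("pics/w1.png",img); np.save("w1.npy",P)
m=(P[...,2]>.010)&(P[...,2]<.05)&(np.hypot(P[...,0]-.508,P[...,1]+.309)<.095)&(d>0)
p=P[m][:,:2].astype(np.float32); print(len(p),p.mean(0),cv2.minAreaRect(p))
m&=P[...,2]>.024
p=P[m][:,:2].astype(np.float32); print("drum",len(p),p.mean(0),cv2.minAreaRect(p),P[m][:,2].max())
print(r.find_in("wrist","roller_center")[:2])
```

```text
t 2.02 tcp [ 0.5079 -0.3094  0.1809] toolx deg 16.07 tool delta cm [ 0.02 -0.03  0.09] yaw -0.0 open 0.0879 F [-0.8  0.7 -1.1]
4032 [ 0.5143373  -0.30937982] ((0.5095747709274292, -0.31084826588630676), (0.14962416887283325, 0.03116944432258606), 16.16390609741211)
drum 2806 [ 0.51230454 -0.30993754] ((0.5101823210716248, -0.31059855222702026), (0.09193657338619232, 0.02723156102001667), 15.764802932739258) 0.03371902821537881
[{'point': [0.5171, -0.31, 0.0276], 'confidence': 0.63}]
```

View pics/w1.png

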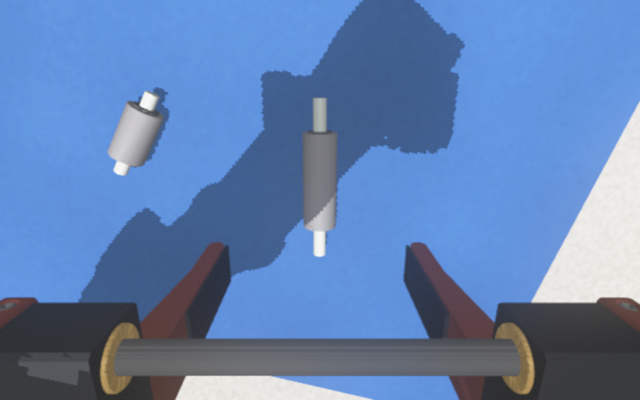

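The roller stands vertically at px (320,180), midway between the fingers and aligned with them. Descend and close.

step_arm(
  translation=[
    [0.1, -0.1, 2],
    [0, 0, 3],
    [0, 0, 3.5],
    [0, 0, 3.5],
    [0, 0, 2.5],
    [0, 0, 1.5],
    [0, 0, 1],
    [0, 0, 0.7],
    [0, 0, 0],
    [0, 0, 0],
  ],
  yaw=[0, 0, 0, 0, 0, 0, 0, 0, 0, 0],
)

```text
time: 3.38
tcp_pos: [0.5095, -0.3078, 0.0043]
orientation: [0.99, 0.14, 0.0, 0.0]
force: [0.6, 0.6, 0.4]
opening: 0.0878
grip_force: 0.0
```

step_arm(
  translation=[
    [0, 0, 0],
    [0, 0, 0],
    [0, 0, 0],
    [0, 0, 0],
    [0, 0, 0],
    [0, 0, 0],
    [0, 0, 0],
    [0, 0, 0],
    [0, 0, 0],
    [0, 0, 0],
  ],
  yaw=[0, 0, 0, 0, 0, 0, 0, 0, 0, 0],
  claw=1,
)

```text
time: 4.62
tcp_pos: [0.5092, -0.3078, 0.0037]
orientation: [0.99, 0.14, 0.0, 0.0]
force: [0.3, -1.2, -0.1]
opening: 0.0317
grip_force: 30.0
```

step_arm(
  translation=[
    [0, 0, -1],
    [0, 0, -2],
    [0, 0, -3],
    [0, 0, -4],
    [0, 0, -4],
    [0, 0, -3],
    [0, 0, -2],
    [0, 0, -1],
    [0, 0, 0],
  ],
  yaw=[0, 0, 0, 0, 0, 0, 0, 0, 0],
)

```text
time: 5.75
tcp_pos: [0.5092, -0.3076, 0.2046]
orientation: [0.99, 0.14, 0.001, 0.0]
force: [-0.1, 0.8, -2.4]
opening: 0.0312
grip_force: 30.0
```

```bash
python3 -c "
from h import *
go([.597,.2356,.2037],98)"
```

```text
t 5.75 tcp [ 0.5092 -0.3076  0.2046] toolx deg 16.09 tool delta cm [ 23.5  -49.75   0.07] yaw -1.43 open 0.0312 F [-0.1  0.8 -2.4]
```

step_arm(
  translation=[
    [0.5, -1, 0],
    [1, -2, 0],
    [1.5, -3.2, 0],
    [1.7, -3.6, 0],
    [1.7, -3.6, 0],
    [1.7, -3.6, 0],
    [1.7, -3.6, 0],
    [1.7, -3.6, 0],
    [1.7, -3.6, 0],
    [1.7, -3.6, 0],
    [1.7, -3.6, 0],
    [1.7, -3.6, 0],
    [1.7, -3.6, 0],
    [1.6, -3.5, 0],
    [1.1, -2.3, 0],
    [0.6, -1.3, 0],
    [0.2, -0.4, 0],
    [0, 0, 0],
  ],
  yaw=[0, 0, 0, 0, 0, 0, 0, 0, 0, 0, 0, 0, 0, 0, 0, 0, 0, 0],
)

```text
time: 8.0
tcp_pos: [0.5973, 0.2338, 0.2035]
orientation: [0.99, 0.139, -0.0, 0.0]
force: [0.5, -1.4, -2.0]
opening: 0.0309
grip_force: 30.0
```

step_arm(
  translation=[
    [0, 0, 0],
    [0, 0, 0],
    [0, 0, 0],
    [0, 0, 0],
    [0, 0, 0],
    [0, 0, 0],
    [0, 0, 0],
    [0, 0, 0],
    [0, 0, 0],
    [0, 0, 0],
    [0, 0, 0],
    [0, 0, 0],
    [0, 0, 0],
  ],
  yaw=[-0.06, -0.13, -0.13, -0.13, -0.13, -0.13, -0.13, -0.13, -0.13, -0.13, -0.13, -0.07, 0],
)

```text
time: 9.62
tcp_pos: [0.5975, 0.2332, 0.2036]
orientation: [0.657, 0.754, -0.0, 0.0]
force: [0.0, -0.1, -2.5]
opening: 0.0318
grip_force: 30.0
```

Run:
```python
from h import *
go([.597,.2356,.2037],98)
img,d,P=cloud("wrist"); cv2.imwrite("pics/w2.png",img); np.save("w2.npy",P)
s=r.state(); W=R.from_quat(s["orientation"]); g=s["tcp_pos"]; 
# held roller: points near TCP
Q=W.inv().apply((P-g).reshape(-1,3)).reshape(P.shape)
m=(d>0)&(abs(Q[...,0])<.1)&(abs(Q[...,1])<.014)&(Q[...,2]>-.035)&(Q[...,2]<.01)
q=Q[m]; print("held n",len(q),q.min(0),q.max(0))
e=np.linalg.svd(q-q.mean(0),full_matrices=False)[2][0]; print("axis tool",e,q.mean(0))
for c in [(.6785,.2469),(.5115,.2246)]:
    m=(d>0)&(np.hypot(P[...,0]-c[0],P[...,1]-c[1])<.06)&(P[...,2]>.066)&(P[...,2]<.09)
    p=P[m][:,:2].astype(np.float32)
    if len(p)>50: print(len(p),p.mean(0),cv2.minAreaRect(p),P[m][:,2].max())
print(r.find_in("wrist","seat")[:2])
```

```text
t 9.62 tcp [0.5975 0.2332 0.2036] toolx deg 97.85 tool delta cm [ 0.24 -0.02 -0.01] yaw -0.003 open 0.0318 F [ 0.  -0.1 -2.5]
held n 12453 [-0.071187   -0.01398544 -0.02924965] [ 0.07396641  0.0139984  -0.00146681]
axis tool [-0.99882113 -0.00179733 -0.04850887] [ 0.01887369  0.000159   -0.02291477]
4323 [0.67946154 0.25043884] ((0.685239315032959, 0.24714861810207367), (0.0476519800722599, 0.11932080239057541), 0.9710170030593872) 0.081041545606794
4243 [0.5157501  0.22892752] ((0.5114540457725525, 0.22455987334251404), (0.037386663258075714, 0.11971000581979752), 8.025558471679688) 0.08148041425381786
[{'point': [0.6325, 0.2631, 0.0686], 'confidence': 0.7}]
```

View pics/w2.png

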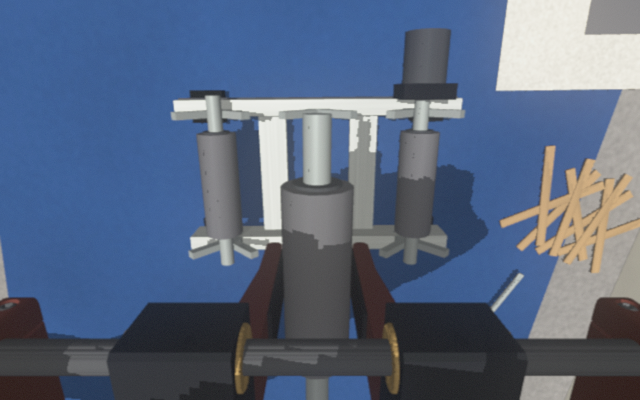

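The held roller (px 317, y 115–340) is parallel to the fixed ones at (220,185) and (418,185). Now I refine the seat from the drums in this view.

Run:
```python
from h import *
P=np.load("w2.npy"); Pt=np.load("top0.npy")
for nm,A in (("wrist",P),("top",Pt)):
    A=A.reshape(-1,3); o=np.array([.597,.2356]); th=np.radians(97.8)
    for _ in range(2):
        ay=np.array([np.cos(th),np.sin(th)]); ax=np.array([ay[1],-ay[0]])
        D=A[:,:2]-o; C=[];dirs=[]
        for sgn in (1,-1):
            m=(abs(D@ay)<.040)&(abs(D@ax-sgn*.085)<.017)&(A[:,2]>.06)&(A[:,2]<.09)
            q=A[m]; v=q[:,:2]-o
            # fit cylinder axis x0+k*s, radius 16 at z=.0635
            from scipy.optimize import least_squares
            f=least_squares(lambda p:np.hypot(v@ax-p[0]-p[1]*(v@ay),q[:,2]-p[2])-.016,[sgn*.085,0,.0635],loss="soft_l1",f_scale=.001)
            mm=(abs(D@ax-sgn*.085)<.014)&(A[:,2]>.0722)&(abs(D@ay)<.055)
            w=(D@ay)[mm]; print(nm,sgn,m.sum(),f.x.round(4),"drum ends",np.percentile(w,[1,99]).round(4)); C.append(f.x)
        o=o+ax*(C[0][0]+C[1][0])/2; th-=(C[0][1]+C[1][1])/2
        print(o,np.degrees(th))
```

```text
wrist 1 3454 [ 0.0866 -0.0077  0.0628] drum ends [-0.0401  0.0467]
wrist -1 3332 [-0.0836 -0.0093  0.0628] drum ends [-0.0417  0.0456]
[0.59851669 0.23580776] 98.28816921774403
wrist 1 3476 [0.0851 0.0008 0.0628] drum ends [-0.0409  0.0459]
wrist -1 3450 [-0.0851 -0.0004  0.0628] drum ends [-0.041   0.0462]
[0.59851123 0.23580697] 98.2773910648355
top 1 707 [ 0.085  -0.0058  0.063 ] drum ends [-0.042  0.047]
top -1 707 [-0.0852 -0.0064  0.0632] drum ends [-0.043   0.0462]
[0.5969083  0.23558744] 98.14969271655089
top 1 705 [0.0851 0.0007 0.063 ] drum ends [-0.0425  0.0465]
top -1 711 [-0.0851 -0.      0.0632] drum ends [-0.0425  0.0467]
[0.59691293 0.2355881 ] 98.13106548943671
```

```bash
python3 -c "
from h import *
go([.5978,.2367,.060],98.2)"
```

```text
t 9.72 tcp [0.5974 0.2339 0.2037] toolx deg 97.85 tool delta cm [ 0.28  0.08 14.37] yaw -0.006 open 0.0311 F [ 0.3 -1.  -2.4]
```

step_arm(
  translation=[
    [0.28, 0.08, 0],
    [0, 0, 1],
    [0, 0, 2],
    [0, 0, 2.5],
    [0, 0, 2.5],
    [0, 0, 2.5],
    [0, 0, 1.5],
    [0, 0, 1],
    [0, 0, 0.6],
    [0, 0, 0],
    [0, 0, 0],
  ],
  yaw=[-0.006, 0, 0, 0, 0, 0, 0, 0, 0, 0, 0],
)

```text
time: 11.1
tcp_pos: [0.598, 0.2382, 0.0684]
orientation: [0.654, 0.757, 0.001, 0.0]
force: [0.4, 0.8, -1.8]
opening: 0.0311
grip_force: 30.0
```

Run:
```python
from h import *
go([.5978,.2367,.0512],98.2)
a,_,_=cloud("scene"); b,_,_=cloud("wrist")
a=cv2.resize(a[100:220,300:480],(600,400)); b=cv2.resize(b,(320,200))
a[:200,:0]=0; cv2.imwrite("pics/s3.png",np.vstack([a,np.hstack([b,np.zeros((200,280,3),np.uint8)])]))
```

```text
t 11.1 tcp [0.598  0.2382 0.0684] toolx deg 98.36 tool delta cm [-0.15 -0.04  1.72] yaw 0.003 open 0.0311 F [ 0.4  0.8 -1.8]
```

View pics/s3.png

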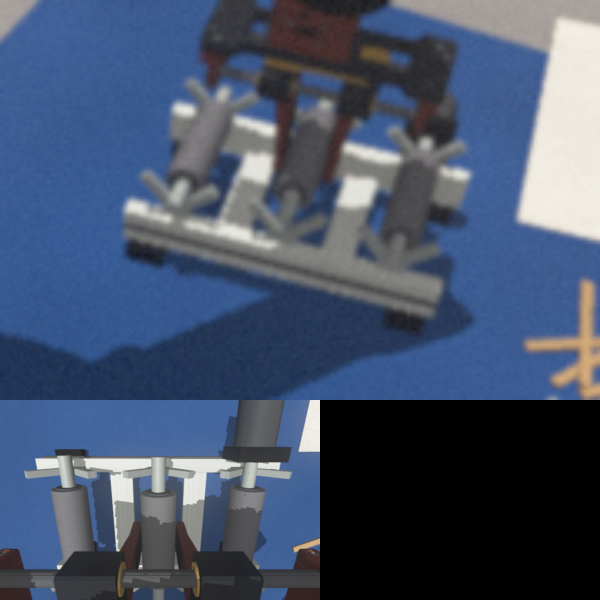

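The roller is centred between its neighbours, with both axle ends over their Vs (near V at px (288,225), far end at (160,465) in the wrist view). Lower gently.

step_arm(
  translation=[
    [-0.15, 0, 0.4],
    [0, 0, 0.4],
    [0, 0, 0.3],
    [0, 0, 0.2],
    [0, 0, 0.15],
    [0, 0, 0.1],
    [0, 0, 0],
    [0, 0, 0],
  ],
  yaw=[0, 0, 0, 0, 0, 0, 0, 0],
)

```text
time: 12.2
tcp_pos: [0.5978, 0.2365, 0.0522]
orientation: [0.654, 0.757, 0.0, 0.0]
force: [-0.4, -0.2, -2.7]
opening: 0.0313
grip_force: 30.0
```

step_arm(
  translation=[
    [0, 0, 0.07],
    [0, 0, 0.07],
    [0, 0, 0],
    [0, 0, 0],
  ],
  yaw=[0, 0, 0, 0],
)

```text
time: 12.7
tcp_pos: [0.598, 0.2365, 0.0511]
orientation: [0.654, 0.757, 0.0, 0.0]
force: [-0.7, -1.2, 2.2]
opening: 0.0314
grip_force: 30.0
```

Contact is made (about 4.5 N change). Open part way, then go straight up.

step_arm(
  translation=[
    [0, 0, 0],
    [0, 0, 0],
    [0, 0, 0],
    [0, 0, 0],
    [0, 0, 0],
    [0, 0, 0],
  ],
  yaw=[0, 0, 0, 0, 0, 0],
  claw=0.4,
)

```text
time: 13.45
tcp_pos: [0.5977, 0.2364, 0.0508]
orientation: [0.654, 0.757, -0.0, 0.0]
force: [0.3, 0.1, -0.2]
opening: 0.0525
grip_force: 0.0
```

step_arm(
  translation=[
    [0, 0, -0.5],
    [0, 0, -1],
    [0, 0, -2],
    [0, 0, -3],
    [0, 0, -3],
    [0, 0, -3],
    [0, 0, -2],
    [0, 0, 0],
    [0, 0, 0],
  ],
  yaw=[0, 0, 0, 0, 0, 0, 0, 0, 0],
)

```text
time: 14.58
tcp_pos: [0.5972, 0.236, 0.1948]
orientation: [0.654, 0.757, -0.001, -0.0]
force: [0.4, 0.1, 0.0]
opening: 0.0529
grip_force: 0.0
```

Run:
```python
from h import *
from scipy.optimize import least_squares
go([.5978,.2367,.2],98.2)
b,d,P=cloud("wrist"); a,_,_=cloud("scene")
cv2.imwrite("pics/w4.png",np.vstack([b[:300],cv2.resize(a[100:220,300:480],(450,300),None) if 0 else np.hstack([cv2.resize(a[100:220,300:480],(450,300)),np.zeros((300,190,3),np.uint8)])]))
A=P.reshape(-1,3); o=np.array([.5982,.238]); th=np.radians(98.2); ay=np.array([np.cos(th),np.sin(th)]); ax=np.array([ay[1],-ay[0]]); D=A[:,:2]-o
for c in (-.085,0,.085):
    m=(abs(D@ay)<.04)&(abs(D@ax-c)<.017)&(A[:,2]>.05)&(A[:,2]<.09); v=D[m]; z=A[m,2]
    f=least_squares(lambda p:np.hypot(v@ax-p[0]-p[1]*(v@ay),z-p[2])-.016,[c,0,.0635],loss="soft_l1",f_scale=.001)
    mm=(abs(D@ax-c)<.014)&(A[:,2]>.0722)&(abs(D@ay)<.055); print(m.sum(),f.x.round(4),np.percentile((D@ay)[mm],[1,99]).round(4))
r.camera("top"); print(r.find_in("top","short_center")[:1])
```

```text
t 14.57 tcp [0.5972 0.236  0.1948] toolx deg 98.36 tool delta cm [ 0.06  0.07 -0.52] yaw 0.003 open 0.0529 F [0.4 0.1 0. ]
3650 [-0.0852 -0.0011  0.0627] [-0.0436  0.044 ]
3507 [-0.0001 -0.0018  0.0626] [-0.0444  0.0419]
3649 [ 0.085  -0.0011  0.0627] [-0.0429  0.0439]
[{'point': [0.5024, -0.1373, 0.0265], 'confidence': 0.58}]
```

View pics/w4.png

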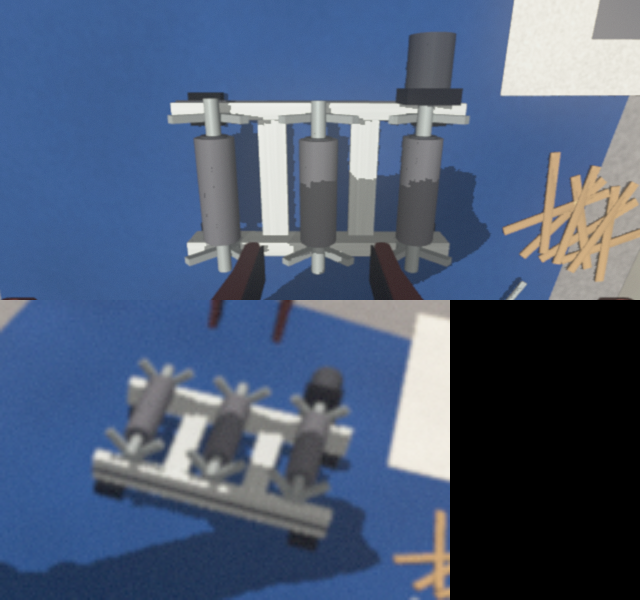

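The roller (px (318,190)) sits level with its neighbours and centred between them, with both axle ends in their Vs. The short roller hasn't moved. Handing in.

```bash
python3 -c "
from bench import r
print(r.job_done())"
```

```text
the job is handed in; nothing more can be done
None
```

The long roller is in the middle seat, measured level with, parallel to and midway between the fixed rollers. It is released with the gripper clear above it, the short roller is where it lay, and the job was handed in at about 15 s (no verdict was returned).

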